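Take the yellow label roll off its post

TASK

The next sample bottles need yellow labels. Slide the roll of yellow label tape straight up off its post on the stand, and set it down flat in the shallow white tray, letting go only once it is down on the tray's floor. Leave the white and the blue roll on their posts.

Things in the scene. Friction and masses are not known exactly. Their poses are not given: they have to be found in the camera images.
- roll_yellow: Roll of yellow label tape: ring, outer diameter 58 mm, hole 32 mm, 40 mm high, about 90 g, loose. Starts upright over any one of the stand's three fixed posts (16 mm diameter, ending 73 mm above the bench, 18 mm above the rolls). Origin: centre of its underside, at the start 15 mm above the bench (top face of the stand's foot); z up its axis.
- roll_white: Roll of white label tape, same size, upright on another post; it stays there. Origin: centre of its underside; z up. The stand is a dark steel bar 90 x 360 mm, 15 mm thick, fixed to the bench, with three aluminium posts in one straight row 135 mm apart; its place and yaw vary, left or right of the tray.
- roll_blue: Roll of blue label tape, same size, upright on the remaining post; it stays there. Each roll has up to 8 mm of sideways play about its post. Origin: centre of its underside; z up.
- tray: Shallow open white plastic tray, fixed to the bench; its place and yaw vary. Outside 190 mm along its x, 160 mm along its y, 17 mm high; walls and floor 5 mm thick (inside 180 x 150 mm). Origin: centre of its underside, at bench height; z up.

How it is judged:
By the outcome, as a careful person would: the job done as asked, in the order asked, and still so for the second after the job is handed in, with the robot touching nothing.
It also fails if it takes over 35 s, if anything falls off the work surface, if the arm or the gripper's body presses on something with over 40 N, if the wrist force passes 120 N, or if a joint passes its speed limit or range.

ROBOT

A 6-joint arm with a two-finger parallel gripper is mounted at the origin on the work surface. World frame = base frame: x ahead of the robot, y to its left, z up, the work surface at z = 0. Lengths are in m, angles in rad, forces in N, time in s.
With the tool pointing down it reaches from about 0.4 to 0.825 m from the base axis. Payload 7 kg.
Tool frame: the origin (TCP) lies at the very end of the fingers, on their centre line; the grasp point (between the pads) lies 19 mm behind it; z points along the fingers, y is the line along which they close (so a half turn about z gives the same grasp; the last joint's range is limited). The gripper opens to 88 mm and grips with 3 to 60 N. Pads are 19 mm wide; open, the fingers measure 130 mm over their backs; the gripper's body (78 mm by 193 mm) begins 47 mm behind the grasp point.
Start: joints at [-0.864, 0.359, 0.012, 0, -1.224, -0.288], TCP at [0.274, -0.617, 0.227] pointing down, gripper open.
Joint ranges: [-3.07, 3.07], [-1.43, 2.12], [-1.02, 1.25], [-3.03, 1.67], [-3.05, -0], [-3.03, 3.03]. Speed limits (rad/s): [2.39, 2.39, 3.01, 3.14, 3.14, 3.14].

INTERFACE

Orientations are given as [roll, pitch, yaw] about the fixed x, y, z axes, in that order (R = Rz(yaw) Ry(pitch) Rx(roll)).
In Python, from station import arm gives the robot as it stands.
- The arm moves only by the tool step_arm, never from a script. Its argument "rows" is a list of rows, each a list of 5 numbers: the shift along the world's x, y, z in m, then the turn about the world's z in rad, then the finger opening in m, from 0 to 0.0876. In form: [[x, y, z, spin, gripper], ...]. A call has 1 to 20 rows; each row is the pose to reach, as a shift and turn from the pose commanded when the call began; what a row does not reach only later rows make up. A row lasts 1/10 s, in which the tool goes at most 50 mm and 8.59 degrees, less where a joint would pass 70% of its speed; a pose out of reach is approached as far as the arm can. A call with a gripper value outside its range is refused whole. The fingers move at their own pace and stop on an object; "newtons" is the grip in N (left out, the last holds). Time passes only in rows, so rows that repeat a pose let the fingers close. It gives the time, the measured TCP pose, the force, the opening and the grip force at its end, in the units of the state.
- arm.get_state(): the state, without advancing time (a new reading comes with each control period).
- arm.grab_frame(name): name is "side" or "top"; returns a dict with "color" (420x560x3 uint8, blue, green, red), "vfov" (degrees; the focal length in pixels is half the picture's height over the tangent of half this angle, whatever the lens; pixels are square), "cx", "cy" (the principal point, pixels), "k1" (the pictures are not rectified: a ray, as slopes to the right and down, at radius r is drawn at 1 + k1 r^2 times it, then the intrinsics apply), "rvec" (rotation vector, rad) and "tvec" (3), from world to camera coordinates, as OpenCV has them. Camera axes: x right, y down, z forward; pixel columns grow to the right and rows downward; lengths in m; the calibration is good to about 2 mm. A picture is of the moment at which its call begins. There is no depth.
- arm.job_done(): hands the job in; it is judged then, once.
The state is a dict: "t": time; "q": joint angles; "qd": joint speeds; "joint_efforts": joint torques, N m; "eef_pos": TCP position; "ee_rot": TCP orientation; "force": force on the tool from outside, world axes, zero at the start; "moment": the same for the moment, N m; "width": finger opening in m; "gripper_force": force on a finger pad.
Only numpy, scipy, OpenCV 4.12 (cv2) and the standard library are available. Lean on these libraries where they do the work, as an engineer would, in place of code of your own. Each camera call takes 0.05 s, during which the arm holds its last target. There are 200 camera calls.

## Working session

There is one attempt and no reset: what is moved stays moved. The work goes in short steps, Python scripts to look and compute and a tool call to move; the robot and the scene stay as the last step left them, time stands still between calls to the robot, and variables do not carry over. Pictures are saved under pics/ and viewed, at most 10 in all, crops included, and the job is handed in when it is done.

Besides the shell and the picture viewer there is one more tool, called after "Emit:" by a JSON object that holds its "op" and its "data". step_arm: Moves the arm, as the interface text tells. Its arguments: {"type":"object","properties":{"rows":{"type":"array"},"newtons":{"type":"number"}},"required":["rows"]}

```bash
mkdir -p pics; cat > h.py <<'E'
import numpy as np, cv2
from station import arm
def cam(f):
    h,w=f['color'].shape[:2]; fl=h/2/np.tan(np.radians(f['vfov'])/2)
    return np.array([[fl,0,f['cx']],[0,fl,f['cy']],[0,0,1]]),np.array([f['k1'],0,0,0,0.]),cv2.Rodrigues(np.array(f['rvec'],float))[0],np.array(f['tvec'],float).ravel()
def ray(f,px,z):
    K,d,R,t=cam(f); p=cv2.undistortPoints(np.array(px,float).reshape(-1,1,2),K,d).reshape(-1,2)
    D=np.c_[p,np.ones(len(p))]@R; C=-R.T@t
    return C+D*((z-C[2])/D[:,2])[:,None]
def proj(f,P):
    K,d,R,t=cam(f); return cv2.projectPoints(np.array(P,float).reshape(-1,1,3),np.array(f['rvec'],float),t,K,d)[0].reshape(-1,2)
E
python3 - <<'E'
from h import *
for n in('top','side'):
    f=arm.grab_frame(n); cv2.imwrite(f'pics/{n}0.png',f['color']); K,d,R,t=cam(f); print(n,-R.T@t,K[0,0],d[0])
E
```

```text
top [ 0.43403253 -0.0034213   1.03237738] 451.7824404265182 -0.1432168984959839
side [ 0.44298584 -0.615218    0.51653277] 419.388496612738 -0.06283728076123278
```

View pics/top0.png

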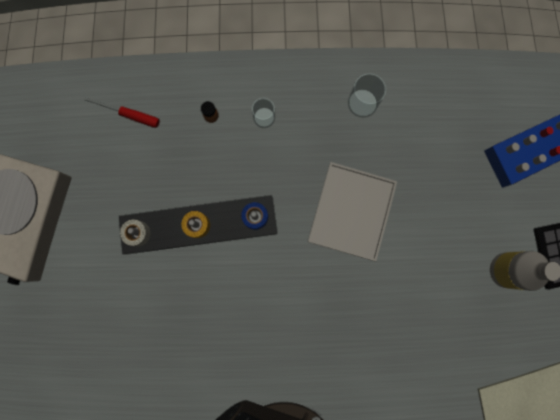

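View pics/side0.png

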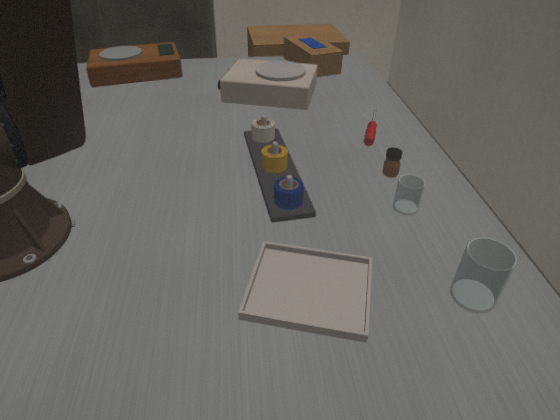

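The top view shows the white (133,232), yellow (194,224) and blue (255,216) rolls on the dark stand. The tray is centred near (353,211), and there are glasses farther out at (264,113) and (366,95). The side view agrees: yellow at (275,158), tray at about (310,287).

```bash
cat > m.py <<'E'
from h import *
def mask(f,lo,hi,n=1):
    m=cv2.inRange(cv2.cvtColor(f['color'],cv2.COLOR_BGR2HSV),lo,hi)
    return m
def blob(m,near):
    cs=cv2.findContours(m,cv2.RETR_EXTERNAL,cv2.CHAIN_APPROX_NONE)[0]
    cs=[c for c in cs if cv2.contourArea(c)>60]
    return min(cs,key=lambda c:np.hypot(*(c.reshape(-1,2).mean(0)-near)))
E
python3 - <<'E'
from m import *
f=arm.grab_frame('top'); g=arm.grab_frame('side')
print(arm.get_state()['eef_pos'],arm.get_state()['ee_rot'])
c=blob(mask(f,(12,110,80),(35,255,255)),(194,224)); P=ray(f,c.reshape(-1,2),.055)[:,:2].astype(np.float32)
print('yellow top',cv2.minEnclosingCircle(P),cv2.fitEllipse(P), cv2.boundingRect(c))
c=blob(mask(g,(12,110,80),(35,255,255)),(275,158)); print('side bbox',cv2.boundingRect(c))
# stand
v=f['color'].max(2); hsv=cv2.cvtColor(f['color'],cv2.COLOR_BGR2HSV)
print('stand px',f['color'][205,165],'bench',f['color'][280,200],'tray',f['color'][211,353])
m=((v<75)*255).astype(np.uint8)
m[:180]=0;m[270:]=0;m[:,:105]=0;m[:,290:]=0
c=np.vstack([x for x in cv2.findContours(m,0,1)[0] if cv2.contourArea(x)>60])
r=cv2.minAreaRect(ray(f,c.reshape(-1,2),.015)[:,:2].astype(np.float32)); print('stand',r)
m=((f['color'].min(2)>f['color'][280,200].max()+15)*255).astype(np.uint8)
c=blob(m,(353,211)); r=cv2.minAreaRect(ray(f,c.reshape(-1,2),.015)[:,:2].astype(np.float32)); print('tray',r)
# posts: bright tips, crop for view
a=cv2.resize(f['color'][185:265,110:290],None,fx=4,fy=4,interpolation=2); cv2.imwrite('pics/crop1.png',a)
E
```

```text
[ 0.27436147 -0.61640364  0.22596579] [ 3.14056370e+00 -8.57069564e-05 -2.72286895e+00]
yellow top ((0.518639326095581, 0.18303045630455017), 0.029159897938370705) ((0.518561601638794, 0.18286432325839996), (0.055489085614681244, 0.05650567263364792), 33.152984619140625) (181, 211, 27, 26)
side bbox (261, 145, 27, 28)
stand px [83 87 85] bench [85 89 87] tray [108 116 121]
stand ((0.5197741389274597, 0.18533335626125336), (0.09321179240942001, 0.36141684651374817), 6.208029270172119)
tray ((0.5390791893005371, -0.16615217924118042), (0.14844012260437012, 0.1762155145406723), 72.1888656616211)
```

View pics/crop1.png

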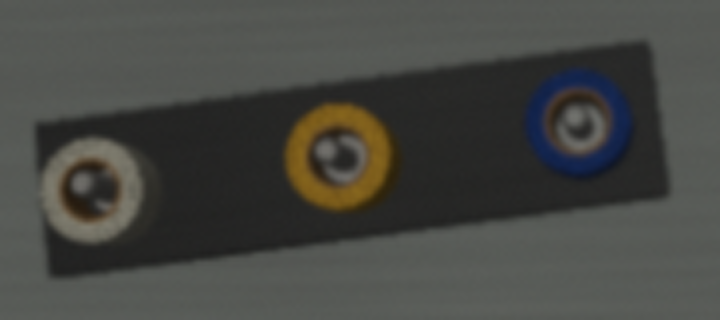

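The crop shows all three rolls: yellow is in the middle at about (340,157), and its post tip is in the hole. The yellow roll is at (0.5186, 0.183), within 3 mm of the stand's centre. I'll close across the row, with a spin of about +1.257.

Emit:
{"op": "step_arm", "data": {"rows": [[0.012, 0.02, 0, 0.05, 0.0876], [0.03, 0.06, 0, 0.13, 0.0876], [0.05, 0.105, 0, 0.23, 0.0876], [0.07, 0.15, 0, 0.33, 0.0876], [0.09, 0.195, 0, 0.43, 0.0876], [0.11, 0.24, 0, 0.53, 0.0876], [0.13, 0.285, 0, 0.63, 0.0876], [0.15, 0.33, 0, 0.73, 0.0876], [0.17, 0.375, 0, 0.83, 0.0876], [0.185, 0.42, 0, 0.93, 0.0876], [0.2, 0.465, 0, 1.03, 0.0876], [0.212, 0.51, 0, 1.1, 0.0876], [0.222, 0.555, 0, 1.17, 0.0876], [0.23, 0.6, 0, 1.22, 0.0876], [0.236, 0.645, 0, 1.257, 0.0876], [0.24, 0.69, 0, 1.257, 0.0876], [0.243, 0.735, 0, 1.257, 0.0876], [0.244, 0.77, 0, 1.257, 0.0876], [0.244, 0.79, 0, 1.257, 0.0876], [0.244, 0.799, 0, 1.257, 0.0876]], "newtons": 15}}

```text
t: 2.2
eef_pos: [0.5183, 0.1842, 0.2262]
ee_rot: [3.141, -0.0, -1.464]
force: [0.1, -0.4, -0.7]
width: 0.0878
gripper_force: 0.0
```

Emit:
{"op": "step_arm", "data": {"rows": [[0, 0, 0, 0, 0.0876], [0, 0, 0, 0, 0.0876], [0, 0, -0.02, 0, 0.0876], [0, 0, -0.05, 0, 0.0876], [0, 0, -0.08, 0, 0.0876], [0, 0, -0.11, 0, 0.0876], [0, 0, -0.13, 0, 0.0876], [0, 0, -0.14, 0, 0.0876], [0, 0, -0.14, 0, 0.0876], [0, 0, -0.14, 0, 0.0876]]}}

```text
t: 3.2
eef_pos: [0.5191, 0.1821, 0.0875]
ee_rot: [-3.141, 0.0, -1.466]
force: [0.3, -0.3, 1.2]
width: 0.0877
gripper_force: 0.0
```

```bash
python3 - <<'E'
from m import *
s=arm.get_state(); print(s['t'],s['eef_pos'],s['ee_rot'],s['width'],s['force'])
g=arm.grab_frame('side'); f=arm.grab_frame('top')
a=cv2.resize(g['color'][40:240,190:390],None,fx=3,fy=3,interpolation=2);cv2.imwrite('pics/s1.png',a)
E
```

```text
3.2 [0.51911615 0.18213841 0.08747433] [-3.14059114e+00  2.68759300e-04 -1.46619611e+00] 0.08771106685692374 [ 0.3178006  -0.25828419  1.19546026]
```

View pics/s1.png

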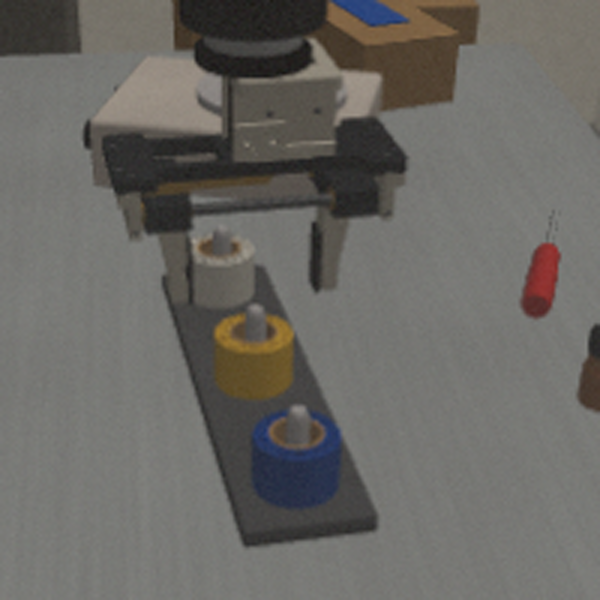

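The crop shows the fingers straddling the yellow roll (254,330), with the tips at (178,300) and (318,285) clear of the other rolls. Descending and gripping.

Emit:
{"op": "step_arm", "data": {"rows": [[0, 0.001, -0.02, 0, 0.0876], [0, 0.001, -0.04, 0, 0.0876], [0, 0.001, -0.055, 0, 0.0876], [0, 0.001, -0.064, 0, 0.0876], [0, 0.001, -0.064, 0, 0.0876], [0, 0.001, -0.064, 0, 0.0876], [0, 0.001, -0.064, 0, 0.05], [0, 0.001, -0.064, 0, 0.05], [0, 0.001, -0.064, 0, 0.05], [0, 0.001, -0.064, 0, 0.05], [0, 0.001, -0.064, 0, 0.05], [0, 0.001, -0.064, 0, 0.05], [0, 0.001, -0.064, 0, 0.05], [0, 0.001, -0.064, 0, 0.05]], "newtons": 15}}

```text
t: 4.7
eef_pos: [0.5187, 0.1835, 0.0227]
ee_rot: [-3.141, 0.0, -1.466]
force: [0.8, -0.0, 2.4]
width: 0.0569
gripper_force: 15.1
```

Emit:
{"op": "step_arm", "data": {"rows": [[0, 0, 0.005, 0, 0.05], [0, 0, 0.015, 0, 0.05], [0, 0, 0.03, 0, 0.05], [0, 0, 0.05, 0, 0.05], [0, 0, 0.07, 0, 0.05], [0, 0, 0.09, 0, 0.05], [0, 0, 0.105, 0, 0.05], [0, 0, 0.11, 0, 0.05], [0, 0, 0.11, 0, 0.05], [0, 0, 0.11, 0, 0.05]]}}

```text
t: 5.7
eef_pos: [0.518, 0.1831, 0.132]
ee_rot: [3.141, -0.0, -1.466]
force: [-0.9, 0.7, -1.8]
width: 0.0568
gripper_force: 15.1
```

```bash
python3 - <<'E'
from m import *
s=arm.get_state(); print(s['t'],s['eef_pos'],s['ee_rot'],s['width'],s['gripper_force'],s['force'])
g=arm.grab_frame('side')
a=cv2.resize(g['color'][20:240,190:390],None,fx=2.7,fy=2.7,interpolation=2);cv2.imwrite('pics/s2.png',a)
f=arm.grab_frame('top'); P=ray(f,[(332,165),(395,181),(377,259),(310,242)],.017)[:,:2]
print('tray corners',P.round(3),P.mean(0),np.linalg.norm(P-np.roll(P,-1,0),axis=1))
E
```

```text
5.7 [0.51797127 0.18309712 0.1320087 ] [ 3.14071562e+00 -1.90015818e-04 -1.46603242e+00] 0.05678025526170309 15.078156689414755 [-0.8814713   0.69133751 -1.799832  ]
tray corners [[ 0.648 -0.127]
 [ 0.608 -0.272]
 [ 0.431 -0.221]
 [ 0.473 -0.071]] [ 0.54006563 -0.17272902] [0.14980466 0.18405473 0.15608156 0.18368129]
```

View pics/s2.png

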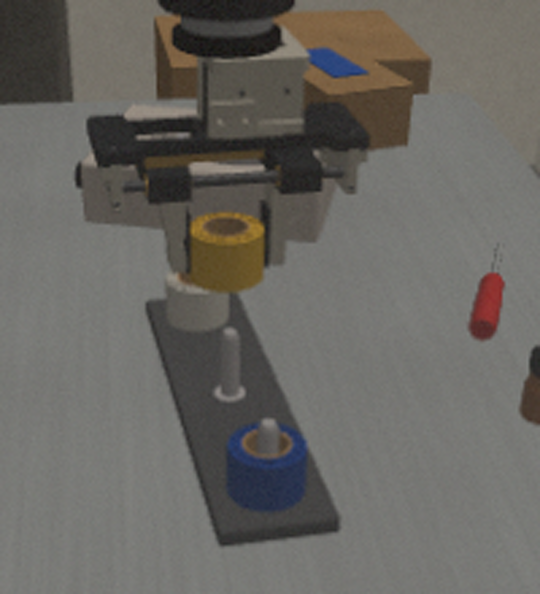

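The crop shows the roll held level at (227,250), clear of its bare post (230,360); the white and blue rolls are still in place. Next, over to the tray centre (0.540, −0.170).

Emit:
{"op": "step_arm", "data": {"rows": [[0.001, -0.01, 0, 0, 0.05], [0.003, -0.03, 0, 0, 0.05], [0.005, -0.06, 0, 0, 0.05], [0.007, -0.095, 0, 0, 0.05], [0.009, -0.13, 0, 0, 0.05], [0.011, -0.165, 0, 0, 0.05], [0.013, -0.2, 0, 0, 0.05], [0.015, -0.235, 0, 0, 0.05], [0.017, -0.27, 0, 0, 0.05], [0.019, -0.305, 0, 0, 0.05], [0.021, -0.33, 0, 0, 0.05], [0.022, -0.345, 0, 0, 0.05], [0.022, -0.353, 0, 0, 0.05], [0.022, -0.353, 0, 0, 0.05], [0.022, -0.353, -0.015, 0, 0.05], [0.022, -0.353, -0.04, 0, 0.05], [0.022, -0.353, -0.065, 0, 0.05], [0.022, -0.353, -0.085, 0, 0.05], [0.022, -0.353, -0.1, 0, 0.05], [0.022, -0.353, -0.1, 0, 0.05]]}}

```text
t: 7.8
eef_pos: [0.5389, -0.1685, 0.0305]
ee_rot: [3.138, 0.001, -1.465]
force: [-1.4, 0.1, -0.3]
width: 0.0567
gripper_force: 15.1
```

Emit:
{"op": "step_arm", "data": {"rows": [[0, 0, 0, 0, 0.05], [0, 0, -0.004, 0, 0.05], [0, 0, -0.008, 0, 0.05], [0, 0, -0.011, 0, 0.05], [0, 0, -0.014, 0, 0.05], [0, 0, -0.016, 0, 0.05], [0, 0, -0.017, 0, 0.05], [0, 0, -0.017, 0, 0.05], [0, 0, -0.017, 0, 0.05]]}}

```text
t: 8.7
eef_pos: [0.5405, -0.1697, 0.0156]
ee_rot: [-3.142, -0.0, -1.466]
force: [-0.8, 0.1, -1.0]
width: 0.0566
gripper_force: 15.1
```

```bash
python3 - <<'E'
from m import *
s=arm.get_state(); print(s['t'],s['eef_pos'],s['width'],s['gripper_force'],s['force'])
g=arm.grab_frame('side')
a=cv2.resize(g['color'][180:350,210:410],None,fx=3.5,fy=3.5,interpolation=2);cv2.imwrite('pics/s3.png',a)
E
```

```text
8.7 [ 0.54051428 -0.16969213  0.01560898] 0.05658713058016755 15.078191832290031 [-0.79078315  0.11890193 -0.95649038]
```

View pics/s3.png

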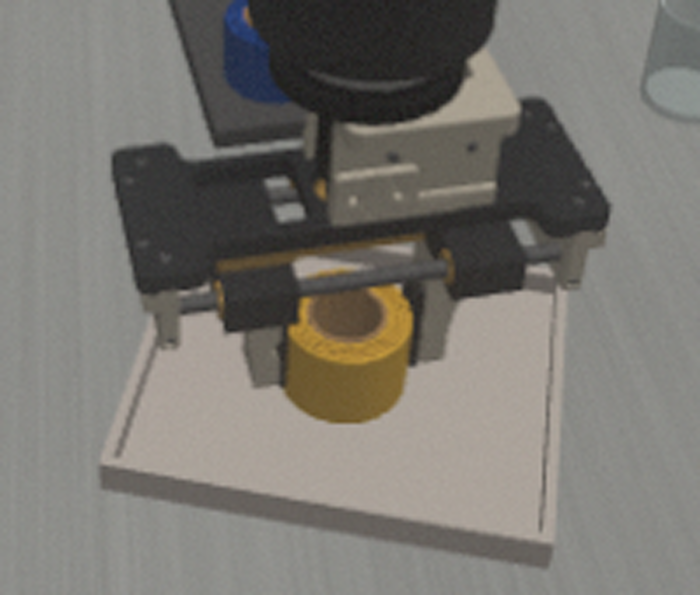

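The roll is level over the middle of the tray (345,380), with the force still near zero. I'll lower it slowly until contact.

Emit:
{"op": "step_arm", "data": {"rows": [[0, 0, -0.001, 0, 0.05], [0, 0, -0.0015, 0, 0.05], [0, 0, -0.002, 0, 0.05], [0, 0, -0.002, 0, 0.05], [0, 0, -0.002, 0, 0.05]]}}

```text
t: 9.25
eef_pos: [0.5405, -0.1697, 0.0135]
ee_rot: [3.142, 0.0, -1.466]
force: [0.4, 0.5, -0.3]
width: 0.0567
gripper_force: 15.1
```

Emit:
{"op": "step_arm", "data": {"rows": [[0, 0, -0.0005, 0, 0.05], [0, 0, -0.001, 0, 0.05], [0, 0, -0.001, 0, 0.05], [0, 0, -0.001, 0, 0.05]]}}

```text
t: 9.65
eef_pos: [0.5406, -0.1697, 0.0128]
ee_rot: [-3.141, -0.0, -1.466]
force: [-1.6, -0.2, 2.7]
width: 0.0565
gripper_force: 15.1
```

Emit:
{"op": "step_arm", "data": {"rows": [[0, 0, -0.0005, 0, 0.05], [0, 0, -0.001, 0, 0.05], [0, 0, -0.001, 0, 0.05], [0, 0, -0.001, 0, 0.05]]}}

```text
t: 10.05
eef_pos: [0.5406, -0.1697, 0.0125]
ee_rot: [-3.141, -0.0, -1.465]
force: [-3.9, 1.2, 11.1]
width: 0.057
gripper_force: 15.1
```

There is clear contact with the floor (11 N). Releasing and retreating.

Emit:
{"op": "step_arm", "data": {"rows": [[0, 0, 0.0005, 0, 0.06], [0, 0, 0.0005, 0, 0.068], [0, 0, 0.0005, 0, 0.074], [0, 0, 0.0005, 0, 0.076], [0, 0, 0.0005, 0, 0.076], [0, 0, 0.0005, 0, 0.076], [0, 0, 0.01, 0, 0.076], [0, 0, 0.03, 0, 0.076], [0, 0, 0.06, 0, 0.076], [0, 0, 0.1, 0, 0.076], [0, 0, 0.14, 0, 0.076], [0, 0, 0.17, 0, 0.076], [0, 0, 0.18, 0, 0.076], [0, 0, 0.18, 0, 0.076], [0, 0, 0.18, 0, 0.076]]}}

```text
t: 11.55
eef_pos: [0.5398, -0.1695, 0.1909]
ee_rot: [3.141, 0.001, -1.466]
force: [0.3, -0.1, -0.7]
width: 0.0757
gripper_force: 0.0
```

```bash
python3 - <<'E'
from m import *
s=arm.get_state(); print(s['t'],s['eef_pos'],s['width'],s['force'])
g=arm.grab_frame('side'); cv2.imwrite('pics/s4.png',g['color'])
E
```

```text
11.55 [ 0.53978707 -0.16950312  0.19086469] 0.07574373926541632 [ 0.32583565 -0.06612836 -0.7489479 ]
```

View pics/s4.png

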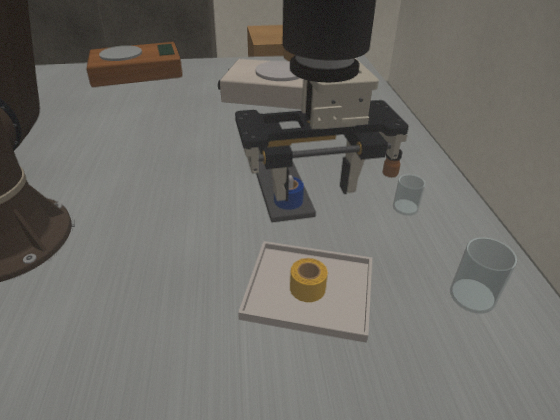

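The yellow roll stands flat in the tray at (309,280) and the gripper is clear of it. Blue is still on its post.

```bash
python3 -c "
from station import arm
print(arm.job_done())"
```

```text
the job is handed in; nothing more can be done
None
```

The yellow roll is flat on the tray's floor, released only after contact, and the job is handed in at about 11.6 s; the white and blue rolls were left on their posts.

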